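# Load three keyed vial racks onto the autosampler sleds

### The job

Load the autosampler sleds: set the rack of red-capped vials on the sled with the red tab, the green-capped one on the green sled and the yellow-capped one on the yellow sled, each turned so that its notched corner takes the sled's square corner block and it lies flat and fully down between the corner stops. Do not tip the racks or let them drop, and do not disturb the white-capped rack, the empty rack, the dish of caps or the bottle.

Things in the scene. Friction and masses are not known exactly. Their poses are not given: they have to be found in the camera images.
- rack_red: Loose blue vial rack full of vials with red caps (fixed in it, tops 48 mm above the underside), 0.15 to 0.28 kg. Block 92 (x) x 56 (y) x 32 mm high. Origin: centre of the 92 x 56 underside, z up. Its +x,+y corner is cut out, full height, by a square notch 20 x 20 mm edged with a white line; sides flat and upright. Grip it across the 56 mm.
- rack_green: Loose blue vial rack full of vials with green caps (fixed in it, tops 48 mm above the underside), 0.15 to 0.28 kg. Block 92 (x) x 56 (y) x 32 mm high. Origin: centre of the 92 x 56 underside, z up. Its +x,+y corner is cut out, full height, by a square notch 20 x 20 mm edged with a white line; sides flat and upright. Grip it across the 56 mm.
- rack_yellow: Loose blue vial rack full of vials with yellow caps (fixed in it, tops 48 mm above the underside), 0.15 to 0.28 kg. Block 92 (x) x 56 (y) x 32 mm high. Origin: centre of the 92 x 56 underside, z up. Its +x,+y corner is cut out, full height, by a square notch 20 x 20 mm edged with a white line; sides flat and upright. Grip it across the 56 mm.
- sled_red: Fixed aluminium sled with red pull tab at its -x end. Plate 124 x 88 x 4 mm (x,y,z). Origin: centre of its underside; z up. Black corner stops, tops at z = 16: thin L brackets at 3 corners, inner faces at x = +-52, y = +-34; solid block at +x,+y from x = 32, y = 14 outwards. A rack aligned with the sled has 6 mm play each way; end for end it rides up on the block. Long sides open at |x| < 32.
- sled_green: Fixed aluminium sled with green pull tab at its -x end. Plate 124 x 88 x 4 mm (x,y,z). Origin: centre of its underside; z up. Black corner stops, tops at z = 16: thin L brackets at 3 corners, inner faces at x = +-52, y = +-34; solid block at +x,+y from x = 32, y = 14 outwards. A rack aligned with the sled has 6 mm play each way; end for end it rides up on the block. Long sides open at |x| < 32.
- sled_yellow: Fixed aluminium sled with yellow pull tab at its -x end. Plate 124 x 88 x 4 mm (x,y,z). Origin: centre of its underside; z up. Black corner stops, tops at z = 16: thin L brackets at 3 corners, inner faces at x = +-52, y = +-34; solid block at +x,+y from x = 32, y = 14 outwards. A rack aligned with the sled has 6 mm play each way; end for end it rides up on the block. Long sides open at |x| < 32.
- rack_white: Loose blue vial rack full of vials with white caps (blanks, not for this run), tops at 48 mm; leave alone. Block 92 (x) x 56 (y) x 32 mm high. Origin: centre of the 92 x 56 underside, z up. Its +x,+y corner is cut out, full height, by a square notch 20 x 20 mm edged with a white line; sides flat and upright.
- rack_empty: Loose blue vial rack without vials: 14 dark holes in its top. Leave alone. Block 92 (x) x 56 (y) x 32 mm high. Origin: centre of the 92 x 56 underside, z up. Its +x,+y corner is cut out, full height, by a square notch 20 x 20 mm edged with a white line; sides flat and upright.
- cap_dish: Loose round glass dish of spare black caps, 60 mm across, 14 mm high, near the middle of the work. Origin: centre of its underside. To be left alone.
- solvent_bottle: Loose amber glass bottle with a blue cap, 56 mm across, 105 mm high, standing beyond the work. Origin: centre of its underside. To be left alone.

How it is judged:
By the outcome, as a careful person would: the job done as asked, in the order asked, and still so for the second after the job is handed in, with the robot touching nothing.
It also fails if it takes over 109 s, if anything falls off the work surface, if the arm or the gripper's body presses on something with over 40 N, if the wrist force passes 120 N, or if a joint passes its speed limit or range.

### The arm

A 6-joint arm with a two-finger parallel gripper is mounted at the origin on the work surface. World frame = base frame: x ahead of the robot, y to its left, z up, the work surface at z = 0. Lengths are in m, angles in rad, forces in N, time in s.
With the tool pointing down it reaches from about 0.275 to 0.825 m from the base axis. Payload 4.9 kg.
Tool frame: the origin (TCP) lies midway between the tips of the shut fingers; the grasp point (between the pads) lies 19 mm behind it (grip_point_offset is the distance from the TCP to the grasp point, in m); z points along the fingers, x is the direction in which the jaws open and shut, and the axes are right-handed (so a half turn about z gives the same grasp; the last joint's range is limited). The gripper opens to 85 mm and grips with 20 to 120 N. Pads are 22 mm wide; open, the fingers measure 114 mm over their backs; the gripper's body (76 mm by 85 mm) begins 54 mm behind the grasp point. The pads swing forward as they close: fully open they stand 13 mm farther back than shut.
Start: joints at [-1.478, 0.326, -0.193, 1.052, 0, 1.437], TCP at [0.124, -0.536, 0.231] pointing down, gripper open.
Joint ranges: [-2.65, 2.65], [-0.97, 1.79], [-1.3, 1.35], [-1.93, 2.1], [-1.47, 1.37], [-3.14, 3.14]. Speed limits (rad/s): [2.57, 2.57, 3.14, 3.14, 3.14, 3.14].

### API

Orientations are given as a rotation vector (axis times angle).
In Python, from cell import * gives the robot as it stands. Calls block until the motion is done:
- movep(position, orientation): joint-space move of the TCP to a pose.
- move_l(position, velocity=0.15, rot=None, until_force=None): straight line of the TCP; rot=None keeps the orientation; velocity is the mean speed in m/s. With until_force (N) it stops when the force on the tool has changed by that much, and returns True; else False.
- set_joints(angles): joint-space move.
- let_go() and grab(newtons=None): open the fingers fully, or close them until they stop; newtons is the grip in N (None keeps the last).
- sleep(seconds).
- ik(position, orientation): joint angles nearest the present ones, or None.
- get_state(): the state.
- grab_frame(name): name is "scene" or "top" or "wrist"; returns a dict with "img" (384x512x3 uint8, red, green, blue), "fx", "fy", "cx", "cy" (pixels), "cam_to_world" (4x4, takes a point from camera to world coordinates); the wrist camera has in their place "T_tool_cam" (4x4, takes a point from camera to tool coordinates, whose origin is the TCP and whose axes are the tool frame's). Camera axes: x right, y down, z forward; pixel columns grow to the right and rows downward; lengths in m; the calibration is good to about 2 mm. A picture is of the moment at which its call begins: read the wrist's pose just before it. There is no depth.
A pose or a line that the arm cannot do raises MotionError and nothing moves.
- sign_off(): hands the job in, once; it reports no verdict.
Trained networks look in the newest picture that a camera, given by its name, has taken for a name from the list of things; names that differ only in an ending like _2 or _b are one class to them, and where a whole thing is asked for, a point or a joint stands for the part that bears it (a point fixed in the world has none). Each returns a list of dicts, best first, with "score" (0 to 1); they miss things now and then, are a little off and sometimes report something else, mostly with a low value. They report only what shows in the picture. A call takes as long as a camera call.
- spot_in(camera, name): "centre" ([column, row] in pixels, amid what is visible of it).
- silhouettes(camera, name): "mask" (384x512 bool, what is visible of it) and "centre" ([column, row] in pixels, amid what is visible of it).
- tip_of(camera, name): "centre" ([column, row] in pixels: a listed point, or the origin of a listed thing).
The state is a dict: "clock": time; "q": joint angles; "joint_velocities": joint speeds; "tau": joint torques, N m; "position": TCP position; "eef_rot": TCP orientation; "contact_force": force on the tool from outside, world axes, zero at the start; "wrist_torque": the same for the moment, N m; "finger_gap": opening from 0.0 (shut) to 1.0 (fully open).
Only numpy, scipy, OpenCV 4.12 (cv2) and the standard library are available. Lean on these libraries where they do the work, as an engineer would, in place of code of your own. Each camera call takes 0.05 s, during which the arm holds its last target.

## Working session

There is one attempt and no reset: what is moved stays moved. The work goes in short steps, each a Python script; the robot and the scene stay as the last script left them, time stands still between calls to the robot, and variables do not carry over. Pictures are saved under pics/ and viewed, and the job is handed in when it is done.

```bash
ls; mkdir -p pics
python3 - <<'E'
from cell import *
import cv2
for c in ("scene","top","wrist"):
    f=grab_frame(c); cv2.imwrite(f"pics/{c}0.png",cv2.resize(f["img"][:,:,::-1],(768,576)))
    print(c,{k:v for k,v in f.items() if k!="img"})
s=get_state(); print(s)
E
```

```text
pics
scene {'fx': 444.0088978418252, 'fy': 444.0088978418252, 'cx': 249.6731740510528, 'cy': 191.5233660668984, 'cam_to_world': array([[ 0.71029895,  0.45388674, -0.53801694,  1.20565621],
       [ 0.70370124, -0.47605214,  0.5274267 , -0.60353916],
       [-0.01673213, -0.75323382, -0.65754   ,  0.80193169],
       [ 0.        ,  0.        ,  0.        ,  1.        ]])}
top {'fx': 390.54715686139247, 'fy': 390.54715686139247, 'cx': 249.55667994699937, 'cy': 187.2619644731104, 'cam_to_world': array([[ 0.0229791 , -0.99822331,  0.05497433,  0.51367272],
       [-0.99972332, -0.02322043, -0.00375523,  0.00130215],
       [ 0.00502509, -0.05487283, -0.99848071,  1.15112302],
       [ 0.        ,  0.        ,  0.        ,  1.        ]])}
wrist {'fx': 268.9511720067578, 'fy': 268.9511720067578, 'cx': 258.80188460249326, 'cy': 194.50791862515314, 'T_tool_cam': array([[ 9.99999780e-01,  6.01526124e-05,  6.60204616e-04,
         2.05885289e-04],
       [-2.38559605e-04,  9.61812490e-01,  2.73709112e-01,
        -6.81187523e-02],
       [-6.18528727e-04, -2.73709209e-01,  9.61812293e-01,
        -1.42239922e-01],
       [ 0.00000000e+00,  0.00000000e+00,  0.00000000e+00,
         1.00000000e+00]])}
{'clock': 0.15, 'q': array([-1.47817848e+00,  3.26782313e-01, -1.93370269e-01,  1.05199300e+00,
        6.35318755e-06,  1.43658152e+00]), 'joint_velocities': array([ 0.00017327, -0.0019331 ,  0.00229985,  0.00034421, -0.00054639,
        0.00049947]), 'tau': array([ 2.64448145e-04, -4.43704212e+01,  2.62663883e+01,  1.05132579e-02,
       -1.61414760e-04,  1.26387042e-05]), 'position': array([ 0.12365412, -0.53545928,  0.23067088]), 'eef_rot': array([-2.45781151e+00,  1.95515223e+00,  1.45949732e-03]), 'contact_force': array([-0.84446124, -0.01574443, -0.04287143]), 'wrist_torque': array([-0.00405875,  0.01737839, -0.01980561]), 'finger_gap': 0.9985177967233999}
```

View pics/top0.png

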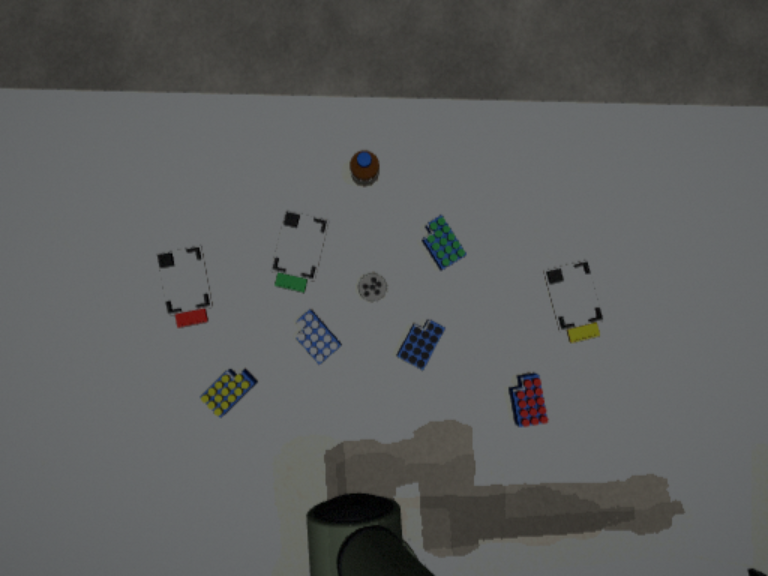

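View pics/scene0.png

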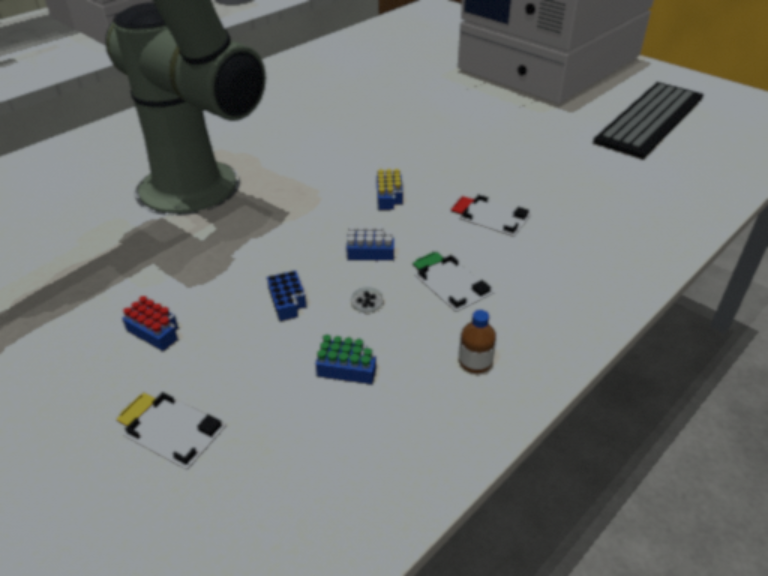

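```bash
cat > h.py <<'E'
from cell import *
import numpy as np, cv2
from scipy.spatial.transform import Rotation as R
def ray(f,T,uv,z):
    d=T[:3,:3]@np.array([(uv[0]-f["cx"])/f["fx"],(uv[1]-f["cy"])/f["fy"],1.]); o=T[:3,3]
    return o+d*(z-o[2])/d[2]
def proj(f,T,P):
    P=np.atleast_2d(P); c=(P-T[:3,3])@T[:3,:3]
    return np.c_[f["fx"]*c[:,0]/c[:,2]+f["cx"],f["fy"]*c[:,1]/c[:,2]+f["cy"]]
def rotv(yaw): # tool down, tool x along world yaw
    return (R.from_euler('z',yaw)*R.from_euler('x',np.pi)).as_rotvec()
def wrist():
    s=get_state(); f=grab_frame("wrist")
    T=np.eye(4);T[:3,:3]=R.from_rotvec(s["eef_rot"]).as_matrix();T[:3,3]=s["position"]
    return f,T@f["T_tool_cam"]
RK=["rack_red","rack_green","rack_yellow"];SL=["sled_red","sled_green","sled_yellow"]
E
python3 - <<'E'
from h import *
f=grab_frame("top");T=f["cam_to_world"]
for n in RK+SL+["rack_white","rack_empty","cap_dish","solvent_bottle"]:
    r=silhouettes("top",n)
    for d in r[:2]:
        c=d["centre"];m=d["mask"].astype(np.uint8)
        k=max(cv2.findContours(m,0,2)[0],key=cv2.contourArea)
        rc=cv2.minAreaRect(k); b=np.array([ray(f,T,p,.03 if 'rack' in n else .004)[:2] for p in cv2.boxPoints(rc)])
        e=b[1]-b[0],b[2]-b[1]; e=max(e,key=np.linalg.norm)
        print(n,round(d["score"],2),np.round(c),b.mean(0).round(3),"long yaw",np.degrees(np.arctan2(e[1],e[0])).round(1),int(m.sum()))
E
```

```text
rack_green 0.9 [294. 161.] [ 0.653 -0.128] long yaw -151.4 646
rack_yellow 0.95 [153. 261.] [0.364 0.271] long yaw -45.2 679
sled_red 0.76 [123. 191.] [0.557 0.366] long yaw -167.0 1396
sled_red 0.36 [281. 228.] [ 0.46  -0.094] long yaw -26.7 615
sled_green 0.97 [199. 168.] [0.631 0.149] long yaw -11.3 1450
sled_green 0.46 [250. 190.] [0.564 0.001] long yaw -88.7 328
rack_white 0.81 [213. 225.] [0.467 0.108] long yaw -139.8 566
rack_white 0.17 [281. 228.] [ 0.461 -0.093] long yaw -25.5 587
rack_empty 0.7 [281. 227.] [ 0.461 -0.094] long yaw -28.0 586
cap_dish 0.59 [251. 191.] [0.566 0.001] long yaw -88.7 338
solvent_bottle 0.89 [244. 113.] [0.802 0.022] long yaw -178.7 324
```

Run:
```python
from h import *
f=grab_frame("top");T=f["cam_to_world"]
r=ray(f,T,(353,267),.03);y=ray(f,T,(383,199),.004);print(r,y)
P={"rack_red":(r[:2],0.09),"sled_yellow":(y[:2],.26)}
for i,(n,(p,yaw)) in enumerate(P.items()):
    yw=min([yaw+np.pi/2,yaw-np.pi/2],key=lambda a:abs(ik([*p,.14],rotv(a))[5]))
    movep([*p,.14],rotv(yw)); f,Tc=wrist()
    print(n,yw,get_state()["q"].round(2),get_state()["clock"],spot_in("wrist",n)[:1])
    cv2.imwrite(f"pics/w_{n}.png",f["img"][:,:,::-1]); np.savez(f"w_{n}.npz",img=f["img"],T=Tc)
```

```text
[ 0.35496199 -0.30255204  0.03      ] [ 0.55138566 -0.3962811   0.004     ]
rack_red 1.6607963267948966 [-0.86  0.26 -0.54  0.77 -0.   -0.95] 2.85 [{'centre': [260.4, 185.4], 'score': 0.62}]
sled_yellow 1.8307963267948966 [-0.73  0.63  0.05  1.   -0.   -0.99] 3.825 [{'centre': [263.2, 180.4], 'score': 0.71}]
```

View pics/w_rack_red.png

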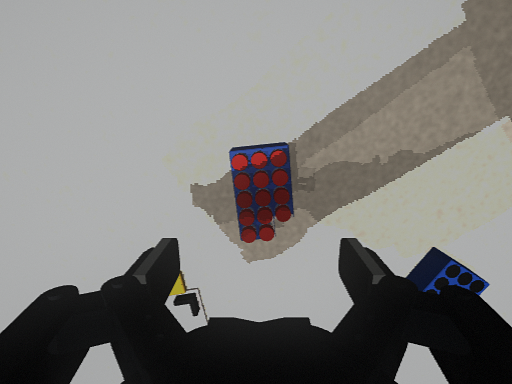

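View pics/w_sled_yellow.png

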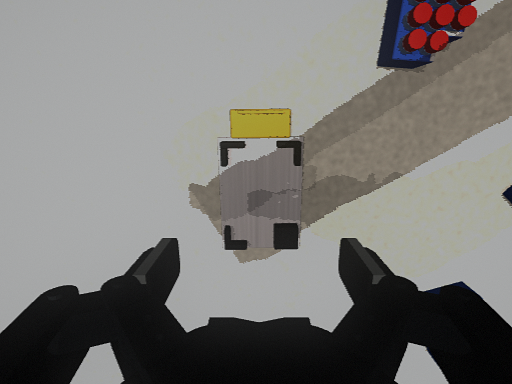

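Run:
```python
from h import *
P={"rack_green":((.653,-.128),np.radians(28.6)),"sled_green":((.631,.149),-.2),"sled_red":((.557,.366),.2),"rack_yellow":((.364,.271),np.radians(-45))}
for i,(n,(p,yaw)) in enumerate(P.items()):
    yw=min([yaw+np.pi/2,yaw-np.pi/2],key=lambda a:abs(ik([*p,.14],rotv(a))[5]))
    movep([*p,.14],rotv(yw)); f,Tc=wrist()
    print(n,yw,get_state()["q"].round(2),get_state()["clock"])
    cv2.imwrite(f"pics/w_{n}.png",f["img"][:,:,::-1]); np.savez(f"w_{n}.npz",img=f["img"],T=Tc)
a=[cv2.imread(f"pics/w_{n}.png")[:280] for n in P]
cv2.imwrite("pics/four.png",cv2.resize(np.vstack([np.hstack(a[:2]),np.hstack(a[2:])]),(800,438)))
```

```text
rack_green 2.069960492865275 [-0.31  0.6   0.01  0.98 -0.   -0.8 ] 5.0333
sled_green 1.3707963267948966 [ 0.12  0.57 -0.04  0.95 -0.    0.32] 6.1583
sled_red 1.7707963267948965 [ 0.47  0.61  0.02  0.98 -0.    0.27] 7.125
rack_yellow 0.7853981633974483 [ 0.48  0.24 -0.57  0.76 -0.    1.26] 8.1167
```

View pics/four.png

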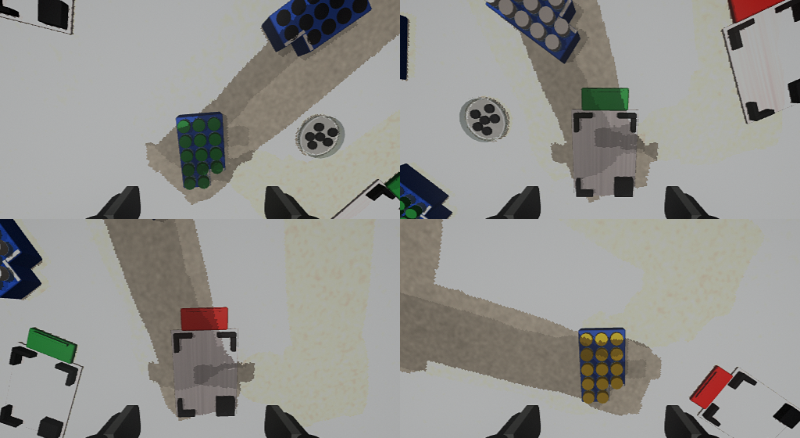

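```bash
cat > fit.py <<'E'
import numpy as np,cv2
from scipy.optimize import minimize
from h import proj
C=dict(fx=268.9511720067578,fy=268.9511720067578,cx=258.80188460249326,cy=194.50791862515314)
S=3
def xf(p,pts):
    c,s=np.cos(p[2]),np.sin(p[2]); pts=np.asarray(pts,float)
    return np.c_[p[0]+c*pts[:,0]-s*pts[:,1],p[1]+s*pts[:,0]+c*pts[:,1],pts[:,2]]
def box(x0,x1,y0,y1,z0,z1): return [(x,y,z) for x in(x0,x1) for y in(y0,y1) for z in(z0,z1)]
def render(boxes,p,T):
    m=np.zeros((384*S,512*S),np.uint8)
    for b in boxes:
        h=cv2.convexHull(((proj(C,T,xf(p,b))+.5)*S*16-8).round().astype(np.int32))
        cv2.fillConvexPoly(m,h,255,shift=4)
    return cv2.resize(m,(512,384),interpolation=cv2.INTER_AREA)/255.
def rackboxes(): return [box(-.046,.026,-.028,.028,0,.032),box(-.046,.046,-.028,.008,0,.032),
   box(-.042,.022,-.024,.024,.032,.048),box(-.042,.042,-.024,.004,.032,.048)]
def sledboxes(t,l):
    t/=1000;l/=1000
    B=[box(.032,.052+t,.014,.034+t,.004,.016)]
    for sx,sy in((1,-1),(-1,1),(-1,-1)):
        X=sorted((sx*(.052+t),sx*.052));Y=sorted((sy*(.034+t),sy*.034));Xl=sorted((sx*(.052+t),sx*(.052+t-l)));Yl=sorted((sy*(.034+t),sy*(.034+t-l)))
        B+=[box(*X,*Yl,.004,.016),box(*Xl,*Y,.004,.016)]
    return B
def fit(n,p0,img,T,z0=0):
    hsv=cv2.cvtColor(img,cv2.COLOR_RGB2HSV);H,s,v=cv2.split(hsv)
    cuv=proj(C,T,[[p0[0],p0[1],.02]])[0]
    yy,xx=np.mgrid[:384,:512];roi=(np.hypot(xx-cuv[0],yy-cuv[1])<80)
    roi&=~((yy>232)&((xx<182)|(xx>336)))
    if 'rack' in n:
        m=(s>110)&roi
        m=cv2.morphologyEx(m.astype(np.uint8),cv2.MORPH_CLOSE,np.ones((3,3)))
        k,lab,st,ce=cv2.connectedComponentsWithStats(m); i=1+np.argmax(st[1:,4]); m=(lab==i).astype(float)
        r=lambda q:render(rackboxes(),q[:3],T); x0=[*p0]; st=[.006,.006,.08]
    else:
        m=((v<70)&(s<130)&roi).astype(float)
        r=lambda q:render(sledboxes(q[3]*1000,q[4]*1000),q[:3],T); x0=[*p0,.006,.02]; st=[.006,.006,.08,.002,.004]
    def cost(q):
        d=cv2.GaussianBlur(r(q)-m,(0,0),cost.s); return (d**2).sum()/m.sum()
    for sg in(4,1.2,.6):
        cost.s=sg
        k=len(x0);sim=np.vstack([x0]+[np.array(x0)+np.eye(k)[i]*st[i]*(1 if sg>3 else .3) for i in range(k)])
        o=minimize(cost,x0,method='Nelder-Mead',options=dict(initial_simplex=sim,maxiter=250,xatol=1e-5,fatol=1e-5)); x0=o.x
    rr=r(x0); ov=img.copy(); c,_=cv2.findContours((rr>.5).astype(np.uint8),0,2); cv2.drawContours(ov,c,-1,(255,0,255),1)
    iou=np.minimum(rr,m).sum()/np.maximum(rr,m).sum()
    a,b=int(cuv[0]),int(cuv[1]);a=max(a,80);b=max(b,80)
    return x0,iou,cv2.resize(ov[b-80:b+80,a-80:a+80],(260,260),interpolation=cv2.INTER_NEAREST)
E
python3 - <<'E'
from fit import *
import json
P={"rack_red":(.355,-.302,.09),"rack_green":(.653,-.128,.5),"rack_yellow":(.364,.271,-.785),"sled_red":(.557,.366,.2),"sled_green":(.631,.149,-.2),"sled_yellow":(.551,-.396,.26)}
o={};v=[]
for n,p in P.items():
    d=np.load(f"w_{n}.npz"); x,iou,im=fit(n,p,d["img"],d["T"]); o[n]=list(x[:3]); v.append(im)
    print(n,x.round(4),round(iou,3))
json.dump(o,open("poses.json","w"))
cv2.imwrite("pics/fits.png",np.vstack([np.hstack(v[:3]),np.hstack(v[3:])])[:,:,::-1])
E
```

```text
rack_red [ 0.3564 -0.2992  0.1843] 0.909
rack_green [ 0.654  -0.1296  0.5758] 0.858
rack_yellow [ 0.3631  0.2724 -0.7702] 0.914
sled_red [0.57   0.3708 0.2227 0.0054 0.0232] 0.944
sled_green [ 0.6442  0.1471 -0.2016  0.0055  0.023 ] 0.891
sled_yellow [ 0.5584 -0.3917  0.2673  0.0054  0.0229] 0.947
```

View pics/fits.png

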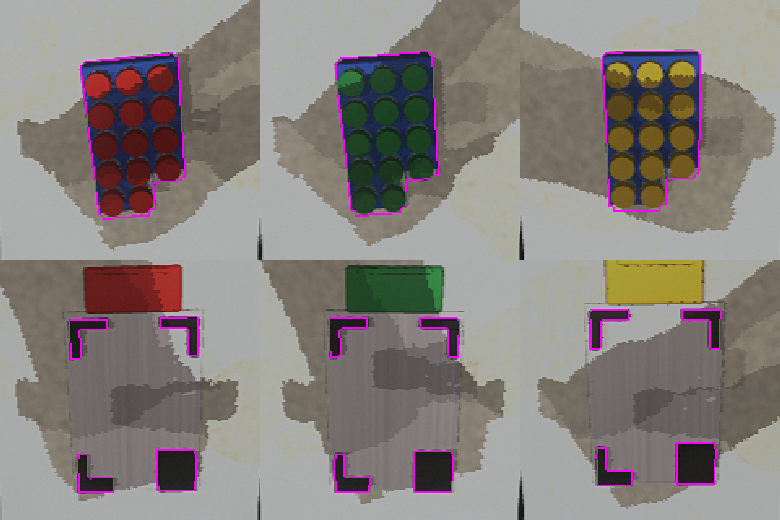

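```bash
cat >> h.py <<'E'
import json
P=json.load(open("poses.json"))
def pose(n,dx=0):
    x,y,a=P[n]; return x+dx*np.cos(a),y+dx*np.sin(a),a+np.pi/2
def st(t):
    s=get_state(); print(t,"t",round(s["clock"],2),"pos",s["position"].round(4),"F",s["contact_force"].round(1),"gap",round(s["finger_gap"],3),"q6",s["q"][5].round(2))
    return s
def pick(n):
    x,y,a=pose(n); movep([x,y,.13],rotv(a)); st("above")
    h=move_l([x,y,.002],.1,until_force=15); st(f"down {h}")
    grab(80); st("grabbed")
    z=get_state()["position"][2]
    move_l([x,y,.2],.12); st("lifted"); return z
def save(tag):
    f,T=wrist(); cv2.imwrite(f"pics/{tag}.png",f["img"][:,:,::-1]); return f,T
E
python3 - <<'E'
from h import *
print(pick("rack_red")); f,T=save("lift_red"); np.savez("lift_red.npz",img=f["img"],T=T)
E
```

```text
above t 10.17 pos [ 0.3567 -0.2988  0.1299] F [ 0.1 -0.4  0.3] gap 1.001 q6 -1.04
down False t 11.6 pos [ 0.3567 -0.2996  0.0025] F [ 0.1 -0.3 -0. ] gap 1.001 q6 -1.04
grabbed t 11.99 pos [ 0.3567 -0.2996  0.0028] F [-0.7  1.3  6.2] gap 0.642 q6 -1.04
lifted t 13.79 pos [ 0.3561 -0.2988  0.1994] F [ 0.2  0.3 -1.2] gap 0.641 q6 -1.04
0.002759348363503125
```

View pics/lift_red.png

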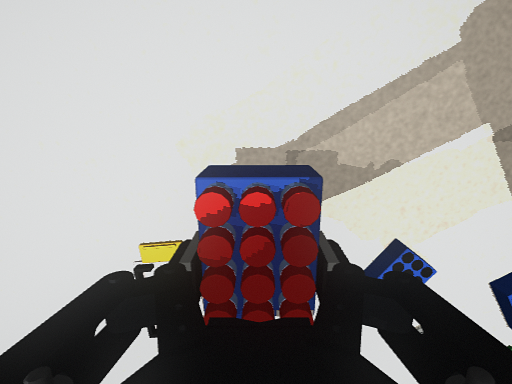

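```bash
cat >> h.py <<'E'
def place(n,z,dx=-.001):
    x,y,a=pose(n,dx); movep([x,y,.2],rotv(a)); st("above")
    move_l([x,y,z+.025],.12); st("near")
    h=move_l([x,y,z+.002],.03,until_force=6); st(f"down {h}")
def release(n,dx=-.001):
    x,y,a=pose(n,dx); let_go(); st("open")
    move_l([x,y,.14],.12); st("up")
E
python3 - <<'E'
from h import *
place("sled_red",.00276)
f,T=save("place_red"); f=grab_frame("scene"); cv2.imwrite("pics/scene_red.png",f["img"][60:240,200:420,::-1].repeat(3,0).repeat(3,1))
E
```

```text
above t 16.33 pos [0.5697 0.3694 0.2001] F [-1.1  0.2 -1.7] gap 0.642 q6 0.25
near t 17.92 pos [0.5698 0.3709 0.0287] F [ 0.2 -0.9 -0.9] gap 0.641 q6 0.25
down True t 18.57 pos [0.5687 0.3704 0.0068] F [-0.6 -0.   3.5] gap 0.638 q6 0.25
```

View pics/place_red.png

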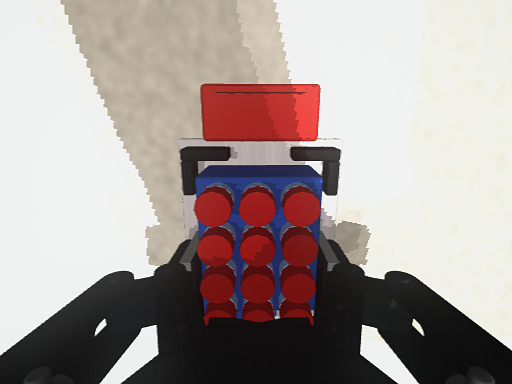

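View pics/scene_red.png

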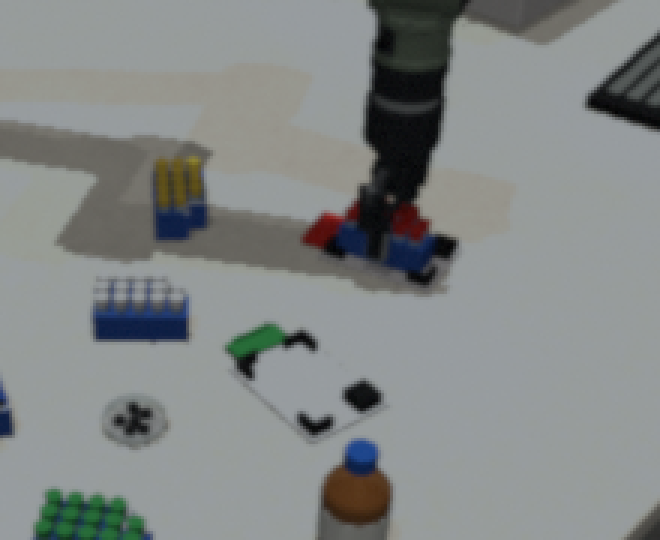

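Run:
```python
from h import *
release("sled_red"); save("done_red")
print(pick("rack_green")); save("lift_green")
a=[cv2.imread(f"pics/{n}.png") for n in("done_red","lift_green")]
cv2.imwrite("pics/c1.png",cv2.resize(np.hstack(a),(800,300)))
```

```text
open t 19.09 pos [0.5675 0.3697 0.0055] F [-0.2  0.5 -0.4] gap 0.997 q6 0.25
up t 20.36 pos [0.5685 0.3702 0.139 ] F [-0.1  0.1  0.3] gap 0.998 q6 0.25
above t 22.25 pos [ 0.6541 -0.1285  0.13  ] F [-0.3 -0.4  0.7] gap 1.001 q6 -0.88
down False t 23.68 pos [ 0.6546 -0.1298  0.0028] F [ 0.2 -0.2  0.8] gap 1.0 q6 -0.88
grabbed t 24.07 pos [ 0.6546 -0.1297  0.0029] F [-0.2  1.1  5.8] gap 0.64 q6 -0.88
lifted t 25.88 pos [ 0.6535 -0.1294  0.199 ] F [ 0.2 -0.5 -2.9] gap 0.638 q6 -0.88
0.0029178625562890186
```

View pics/c1.png

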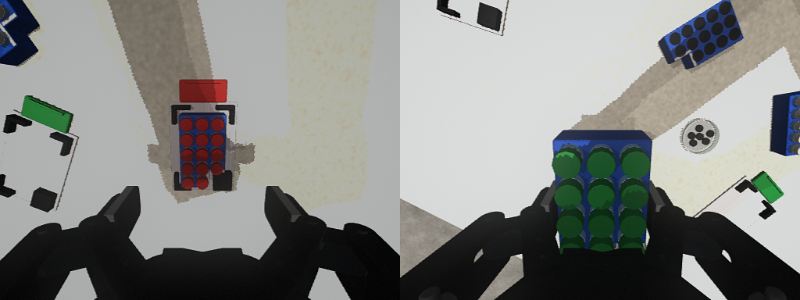

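Red sits between its stops with the notch on the block at (222,184), and green is held square in the grip. Placing green next, then picking yellow.

Run:
```python
from h import *
place("sled_green",.0029); save("place_green")
```

```text
above t 27.02 pos [0.6434 0.1466 0.1998] F [ 0.5 -1.1 -3. ] gap 0.644 q6 0.31
near t 28.61 pos [0.644  0.1474 0.0288] F [-0.3  0.  -1.7] gap 0.641 q6 0.31
down True t 29.27 pos [0.6428 0.1472 0.0069] F [-0.4 -0.2  4.1] gap 0.639 q6 0.31
```

View pics/place_green.png

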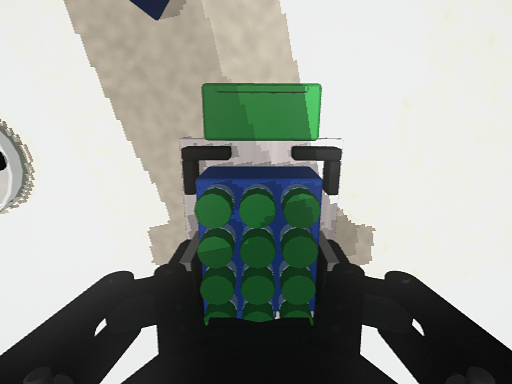

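Run:
```python
from h import *
release("sled_green"); save("done_green")
z=pick("rack_yellow"); save("lift_yellow")
a=[cv2.imread(f"pics/{n}.png") for n in("done_green","lift_yellow")]
cv2.imwrite("pics/c2.png",cv2.resize(np.hstack(a),(800,300)))
place("sled_yellow",z); save("place_yellow")
```

```text
open t 29.73 pos [0.6413 0.1471 0.0055] F [ 0.4  1.  -0.7] gap 0.998 q6 0.31
up t 31.0 pos [0.6426 0.1472 0.139 ] F [ 0.2  0.1 -0.7] gap 0.999 q6 0.31
above t 32.23 pos [0.3644 0.2726 0.1303] F [ 0.  -0.1 -0.2] gap 1.0 q6 1.25
down False t 33.66 pos [0.3635 0.2726 0.0024] F [ 0.5  0.1 -0.8] gap 0.993 q6 1.25
grabbed t 34.05 pos [0.3636 0.2727 0.0028] F [-0.1  0.   6.7] gap 0.643 q6 1.25
lifted t 35.85 pos [0.3627 0.2721 0.1994] F [ 0.8 -0.5 -3. ] gap 0.642 q6 1.25
above t 38.36 pos [ 0.5578 -0.391   0.2001] F [-0.4 -0.  -2.1] gap 0.641 q6 -0.99
near t 39.94 pos [ 0.558  -0.3924  0.0288] F [ 0.3 -0.  -3. ] gap 0.642 q6 -0.99
down True t 40.6 pos [ 0.5571 -0.3917  0.0069] F [-1.3  0.7  4. ] gap 0.638 q6 -0.99
```

View pics/c2.png

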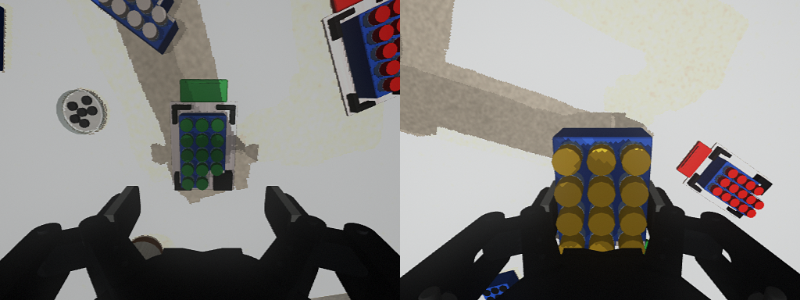

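View pics/place_yellow.png

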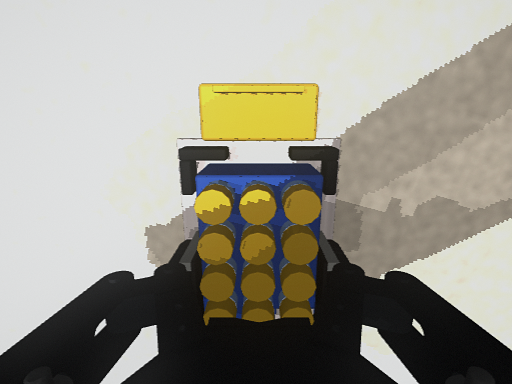

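Run:
```python
from h import *
release("sled_yellow"); f,T=save("done_yellow")
set_joints([-1.478,.326,-.193,1.052,0,1.437])
f=grab_frame("scene"); cv2.imwrite("pics/end_s.png",cv2.resize(f["img"][:,:,::-1],(768,576)))
f=grab_frame("top"); cv2.imwrite("pics/end_t.png",cv2.resize(f["img"][:,:,::-1],(768,576)))
st("home")
```

```text
open t 41.07 pos [ 0.5559 -0.3906  0.0053] F [ 0.2 -0.4 -0.3] gap 0.999 q6 -0.99
up t 42.33 pos [ 0.5569 -0.3915  0.139 ] F [ 0.8 -0.3  0.3] gap 1.001 q6 -0.99
home t 44.57 pos [ 0.1243 -0.5356  0.2311] F [-0.2 -0.4 -0.2] gap 0.999 q6 1.44
```

View pics/done_yellow.png

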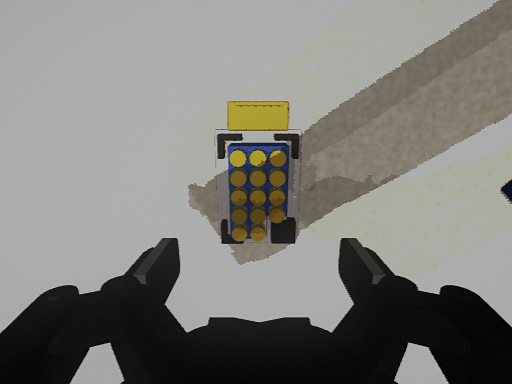

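View pics/end_s.png

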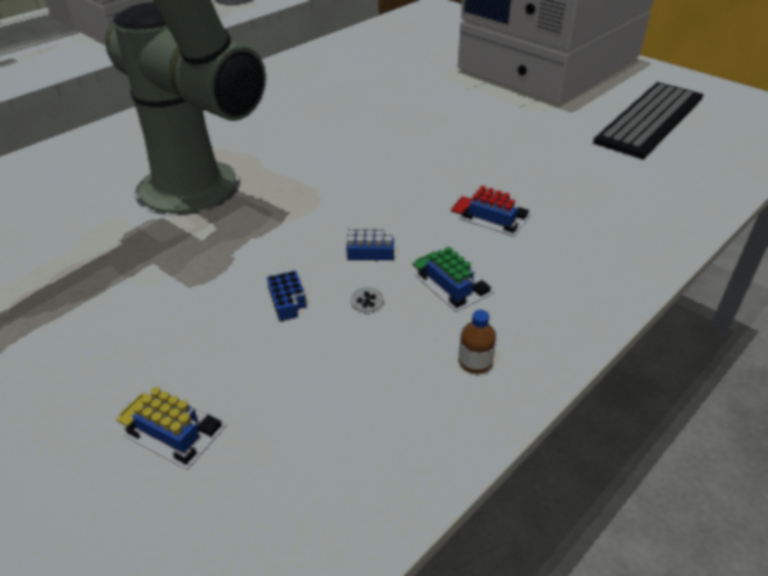

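View pics/end_t.png

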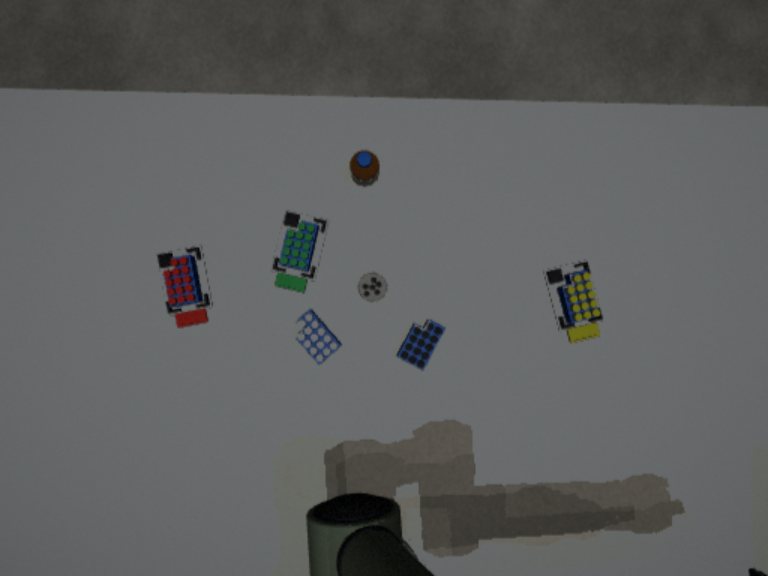

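All three racks lie flat between their stops, with each notch on its block: red at (182,280), green at (299,246) and yellow at (581,298) in the top view. The bystanders have not moved. Handing in.

```bash
python3 -c "
from cell import *
sign_off()"
```

```text
the job is handed in; nothing more can be done
```

I set the red, green and yellow racks on their matching sleds, in that order, and handed the job in at about 45 s on the robot's clock. The sign-off gives no verdict.

- **Seating:** each rack touched down 4 mm above its pick-up height, which is the plate's surface, with a contact force of about 4 N. In the last wrist, top and scene pictures all three lie flat between the corner stops, each with its notch on the block.
- **Left alone:** the white-capped rack, the empty rack, the dish and the bottle sit at the same pixels as at the start.
- **Disagreement:** the wrist camera's view of the red rack in the grip put it about 2.5 mm farther along its length than the earlier measurement. I shifted all three placings by 1 mm to allow for this, well within the 6 mm play. I did not measure the final positions beyond looking at the pictures.
- **Missed detections:** in the first top picture the networks did not find the red rack or the yellow sled. I located those two by eye in that picture, then measured them from wrist views as I did the rest.

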